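# Set the index head back one notch

## Robot

A 6-joint arm with a two-finger parallel gripper is mounted at the origin on the work surface. World frame = base frame: x ahead of the robot, y to its left, z up, the work surface at z = 0. Lengths are in m, angles in rad, forces in N, time in s.
With the tool pointing down it reaches from about 0.25 to 0.725 m from the base axis. Payload 4 kg.
Tool frame: the origin (TCP) lies at the very end of the fingers, on their centre line; the grasp point (between the pads) lies 19 mm behind it; x points along the fingers, z is the direction in which the jaws open and shut, and the axes are right-handed (so a half turn about x gives the same grasp; the last joint's range is limited). The gripper opens to 85 mm and grips with 20 to 120 N. Pads are 22 mm wide; open, the fingers measure 114 mm over their backs; the gripper's body (76 mm by 85 mm) begins 54 mm behind the grasp point. The pads swing forward as they close: fully open they stand 13 mm farther back than shut.
Start: joints at [-1.105, 0.241, 0.005, 1.335, 0, 1.571], TCP at [0.225, -0.447, 0.231] pointing down, gripper open.
Joint ranges: [-2.72, 2.72], [-1.05, 1.87], [-1.09, 1.28], [-1.99, 2.15], [-1.42, 1.44], [-3.14, 3.14]. Speed limits (rad/s): [2.79, 2.79, 3.14, 3.14, 3.14, 3.14].

## Interface

Orientations are given as a unit quaternion [x, y, z, w].
In Python, from workcell import bot gives the robot as it stands.
- The arm moves only by the tool apply_moves, never from a script. Its argument "targets" is one flat list of numbers, 7 for each row, row after row: the shift along the tool's x, y, z in units of 25 cm (1.0 is 25 cm), then the turn, a rotation vector about the tool's x, y, z in units of 0.5 rad (1.0 is 0.5 rad), then the opening, from 0 (shut) to 1 (fully open). In form: [tx, ty, tz, wx, wy, wz, claw, tx, ty, tz, wx, wy, wz, claw, ...]. A call has 1 to 12 rows; each row is the pose to reach, as a shift and turn from the pose commanded when the call began, along the tool's axes at that moment; what a row does not reach only later rows make up. A row lasts 1/12 s, in which the tool goes at most 41.7 mm and 7.16 degrees, less where a joint would pass 70% of its speed; a pose out of reach is approached as far as the arm can. A call with a number of a shift or a turn outside -1 to 1 is refused whole. A call with a gripper value outside its range is refused whole. The fingers move at their own pace and stop on an object; the grip force is fixed at half the most. Time passes only in rows, so rows that repeat a pose let the fingers close. It gives the time, the measured TCP pose, the force and the opening at its end, in the units of the state.
- bot.get_obs(): the state, without advancing time (a new reading comes with each control period).
- bot.camera(name): name is "scene" or "top" or "wrist"; returns (picture, depth): 420x560x3 uint8, red, green, blue; 420x560 float32, m along the optical axis (not along the pixel's ray), 0 where there is no reading.
- bot.camera_params(name): a dict with "fx", "fy", "cx", "cy" (pixels), "dist" ([k1, k2, p1, p2, k3] as OpenCV has them; the pictures are not rectified), "T" (4x4, takes a point from camera to world coordinates); the wrist camera has in their place "tool_from_camera" (4x4, takes a point from camera to tool coordinates, whose origin is the TCP and whose axes are the tool frame's). Camera axes: x right, y up, looking along -z (the intrinsics and any distortion apply to the point x, -y, -z); pixel columns grow to the right and rows downward; lengths in m; the calibration is good to about 2 mm. A picture is of the moment at which its call begins: read the wrist's pose just before it. camera_params takes no time and is no camera call.
- bot.job_done(): hands the job in, once; it reports no verdict.
The state is a dict: "clock": time; "joint_pos": joint angles; "joint_vel": joint speeds; "tau": joint torques, N m; "eef_pos": TCP position; "tool_rot": TCP orientation; "ft_force": force on the tool from outside, world axes, zero at the start; "ft_torque": the same for the moment, N m; "grip_width": finger opening in m.
Only numpy, scipy, OpenCV 4.12 (cv2) and the standard library are available. Lean on these libraries where they do the work, as an engineer would, in place of code of your own. Each camera call takes 0.05 s, during which the arm holds its last target.

## Task

The index head on the desk has been turned one notch too far. With a fingertip, push the pawl's upright lever over to lift the pawl out of the ratchet wheel, then push a spoke of the star handle to turn the wheel backward by exactly one notch (its top moves towards the pawl's pivot), and push the lever back so that the pawl drops fully home between the teeth. Only push, do not grip or lift anything, and leave the other things on the desk where they are.

Things in the scene. Friction and masses are not known exactly. Their poses are not given: they have to be found in the camera images.
- head: The index head, a fixture fixed to the desk: wooden base 190 x 190 x 16 mm, two aluminium posts (140 and 181 mm tall) and a level shaft 115 mm above the desk. Origin on the desk under the shaft; x along the shaft (from ratchet wheel to star handle), y level and square to it (towards the pawl's pivot), z up.
- ratchet (a point): Centre of the steel ratchet wheel on the shaft, at head x = -25, y = 0, z = 115 mm. The wheel has 8 saw teeth, is 104 mm across and 12 mm thick, and turns with the shaft and the star handle.
- wheel (a joint): Turn of the shaft, rad. Positive is backward: the top of the wheel moves towards the head's +y, the way that the lowered pawl blocks. One notch is 0.785 rad; it starts within 0.07 of 0. It turns with friction (0.15 N m, about 2.5 N at a spoke's grip) and stays where it is left. The lowered pawl leaves it some play: 0.13 rad backward, 0.25 forward.
- pawl (a joint): Lift of the pawl, rad: 0 fully down between two teeth, 0.45 fully up at its stop. Its nose clears the teeth above about 0.2 at any wheel angle. Its pivot is stiff (0.07 N m, some 1.5 to 2 N at the knob): it stays where it is left, up or down.
- pawl_pivot (a point): The pawl's pivot, at head x = -25, y = 85, z = 175 mm; its axis is along the head's x. The pawl's arm, 90 mm long and level when down, reaches from here towards the head's -y to its nose between the teeth at the top of the ratchet wheel. The post that carries the pivot stands on its +x side, 6 mm higher than the pivot.
- pawl_knob (a point): Centre of the wooden ball, 18 mm across, on top of the pawl's upright lever (a rod 8 mm thick), 55 mm from the pivot. Pawl down: the lever leans 0.225 rad from upright to the head's -y. Pushing the ball to +y lifts the pawl; at the stop it leans 0.225 rad to +y. Pushing it back to -y lowers the pawl.
- hub (a point): Centre of the star handle, on the shaft, at head x = +70, y = 0, z = 115 mm. Four straight spokes 90 degrees apart stand out from it, square to the shaft, each to 96 mm from the shaft, with a wooden grip 16 mm thick over the outer 48 mm.
- top_spoke (a point): A point on the centre line of the spoke that is uppermost at the start, 88 mm from the shaft (8 mm short of the spoke's rounded end). At wheel = 0 this spoke leans 22.5 degrees from upright towards the head's -y; one notch backward brings it to 22.5 degrees towards +y. It turns with the wheel.
- jar: Bystander: lidded glass jar, 72 mm across, 80 mm tall; loose, to be left alone. Origin at its underside, on its axis.
- brass_cup: Bystander: small brass cup, 48 mm across, 45 mm tall; loose, to be left alone. Origin at its underside, on its axis.
- coaster: Bystander: white ceramic disc, 72 mm across, 12 mm thick; loose, to be left alone. Origin at its underside, on its axis.
- pick: Bystander: wood-handled hand tool lying flat, 170 mm long; loose, to be left alone. Origin at its underside (middle of its length).
- alu_cup: Bystander: aluminium cup, 64 mm across, 85 mm tall; loose, to be left alone. Origin at its underside, on its axis.
- wood_stand: Bystander: turned-wood stand, 72 mm across, 80 mm tall; loose, to be left alone. Origin at its underside, on its axis.
- amber_bottle: Bystander: small glass bottle, 40 mm across, 75 mm tall; loose, to be left alone. Origin at its underside, on its axis.

How it is judged:
On the way, in this order (a step that is already met when the one before it is completed fails the run):
1. the pawl is lifted clear of the teeth before the wheel is turned (value of joint pawl above 0.22 rad and value of joint wheel between -0.3 and 0.3 rad), for 0.1 s.
2. the wheel is turned back one notch while the pawl is up (value of joint pawl above 0.15 rad and value of joint wheel between 0.42 and 1 rad), for 0.1 s.
At the end, for the whole second after the job is handed in: The pawl is fully down (below 0.06 rad), the wheel stands in the next notch back (0.785 rad, in the pawl's play: 0.42 to 0.97), and both are at rest (value of joint pawl below 0.06 rad and value of joint wheel between 0.42 and 0.97 rad and velocity of joint wheel between -0.05 and 0.05 rad/s and velocity of joint pawl between -0.05 and 0.05 rad/s); the robot touches nothing.
It fails at once if the wheel is turned back far beyond one notch, or forward by half a notch (value of joint wheel above 1.25 rad or value of joint wheel below -0.4 rad).
It fails at once if the pawl's lever or the spoke is gripped between the fingers instead of pushed ((horizontal distance between the grasp point and pawl_knob below 0.006 m and contact force between the fingers and pawl above 2.5 N) or (horizontal distance between the grasp point and top_spoke below 0.008 m and contact force between the fingers and wheel above 2.5 N)).
It fails at once if a bystander is lifted, carried or shifted by more than 25 mm (distance of any of jar, brass_cup, coaster, pick, alu_cup, wood_stand, amber_bottle from where it was at the start of the episode above 0.025 m).
It fails at once if a bystander is tipped over (angle between any of jar, brass_cup, coaster, alu_cup, wood_stand, amber_bottle's own z axis and vertical above 0.5 rad).
It also fails if it takes over 54 s, if anything falls off the work surface, if the arm or the gripper's body presses on something with over 40 N, if the wrist force passes 120 N, or if a joint passes its speed limit or range.

## Working session

There is one attempt and no reset: what is moved stays moved. The work goes in short steps, Python scripts to look and compute and a tool call to move; the robot and the scene stay as the last step left them, time stands still between calls to the robot, and variables do not carry over. Pictures are saved under pics/ and viewed, and the job is handed in when it is done.

Besides the shell and the picture viewer there is one more tool, called after ">>>" as name(argument=value, ...) on one line, values as JSON. apply_moves: Moves the arm, as the interface text tells. Its arguments: {"type":"object","properties":{"targets":{"type":"array"}},"required":["targets"]}

```bash
mkdir -p pics; ls
cat > h.py <<'E'
import numpy as np, cv2
from workcell import bot
def grab(n,f):
    p,d=bot.camera(n); cv2.imwrite('pics/'+f+'.png',p[:,:,::-1]); np.save('pics/'+f+'.npy',d); return p,d
def pts(d,P,T=None):
    K=np.array([[P['fx'],0,P['cx']],[0,P['fy'],P['cy']],[0,0,1]]);D=np.array(P['dist'],float)
    v,u=np.mgrid[:d.shape[0],:d.shape[1]]
    n=cv2.undistortPoints(np.stack([u.ravel(),v.ravel()],1).astype(float)[:,None],K,D)[:,0].reshape(*d.shape,2)
    c=np.stack([n[...,0]*d,-n[...,1]*d,-d],-1)
    T=np.array(P['T']) if T is None else T
    return c@T[:3,:3].T+T[:3,3]
E
python3 - <<'E'
from h import *
for n in('scene','top'): grab(n,n+'0'); print(n,bot.camera_params(n))
o=bot.get_obs();print({k:np.round(v,3) for k,v in o.items()})
E
```

```text
pics
scene {'fx': 461.03274966854224, 'fy': 461.03274966854224, 'cx': 295.8987530295754, 'cy': 209.3878729549841, 'dist': array([0.04432518, 0.        , 0.        , 0.        , 0.        ]), 'T': array([[-0.68448804, -0.46212212,  0.56384331,  1.18298573],
       [ 0.72898867, -0.44149471,  0.52312326,  0.6363396 ],
       [ 0.007187  ,  0.769107  ,  0.63907963,  0.84258048],
       [ 0.        ,  0.        ,  0.        ,  1.        ]])}
top {'fx': 413.99314295655176, 'fy': 413.99314295655176, 'cx': 280.3044594064264, 'cy': 203.25000456455078, 'dist': array([-0.00097062,  0.        ,  0.        ,  0.        ,  0.        ]), 'T': array([[-0.02126426,  0.99293067, -0.11677553,  0.4756537 ],
       [-0.99976736, -0.02154073, -0.00110589,  0.05794113],
       [-0.0036135 ,  0.11672484,  0.99315772,  1.10497757],
       [ 0.        ,  0.        ,  0.        ,  1.        ]])}
{'clock': np.float64(0.1), 'joint_pos': array([-1.105,  0.241,  0.004,  1.335, -0.   ,  1.571]), 'joint_vel': array([-0.   , -0.001,  0.001,  0.001, -0.002, -0.001]), 'tau': array([ 1.0000e-03, -3.7314e+01,  2.5301e+01,  1.1000e-02, -0.0000e+00,
        0.0000e+00]), 'eef_pos': array([ 0.224, -0.446,  0.231]), 'tool_rot': array([ 0.371,  0.602, -0.371,  0.601]), 'ft_force': array([-0.224, -0.579,  0.223]), 'ft_torque': array([ 0.026, -0.018,  0.043]), 'grip_width': np.float64(0.085)}
```

View pics/scene0.png

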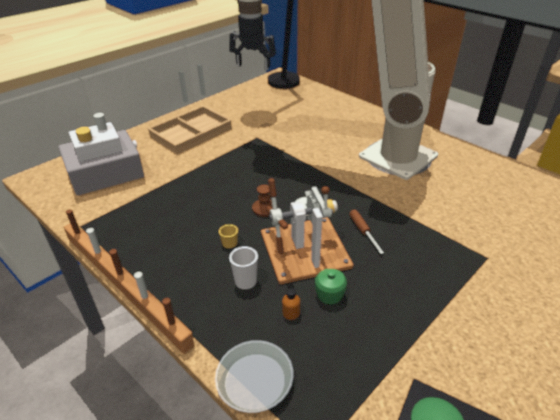

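View pics/top0.png

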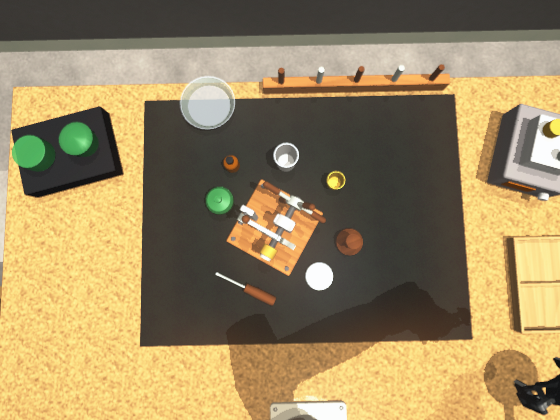

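Run:
```python
import cv2
a=cv2.imread('pics/top0.png')[165:305,190:370];cv2.imwrite('pics/t0z.png',cv2.resize(a,None,fx=4.2,fy=4.2,interpolation=2))
a=cv2.imread('pics/scene0.png')[165:325,210:400];cv2.imwrite('pics/s0z.png',cv2.resize(a,None,fx=3.7,fy=3.7,interpolation=2))
```

```text
(no output)
```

View pics/t0z.png

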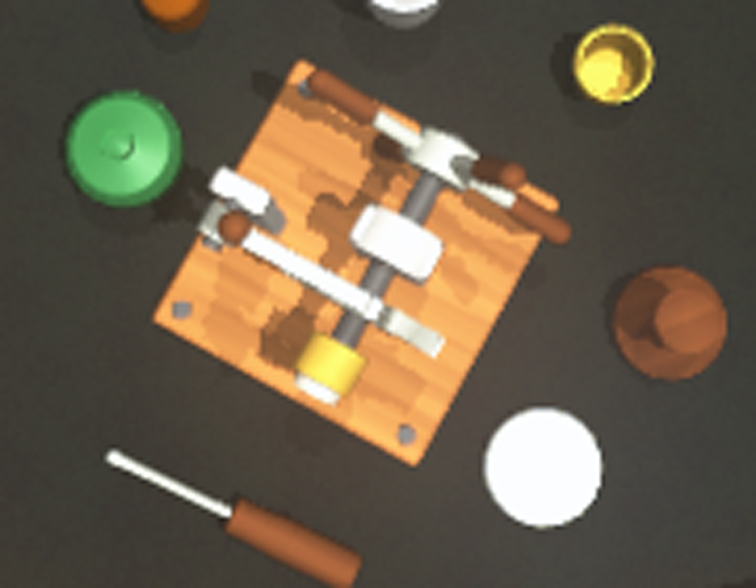

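View pics/s0z.png

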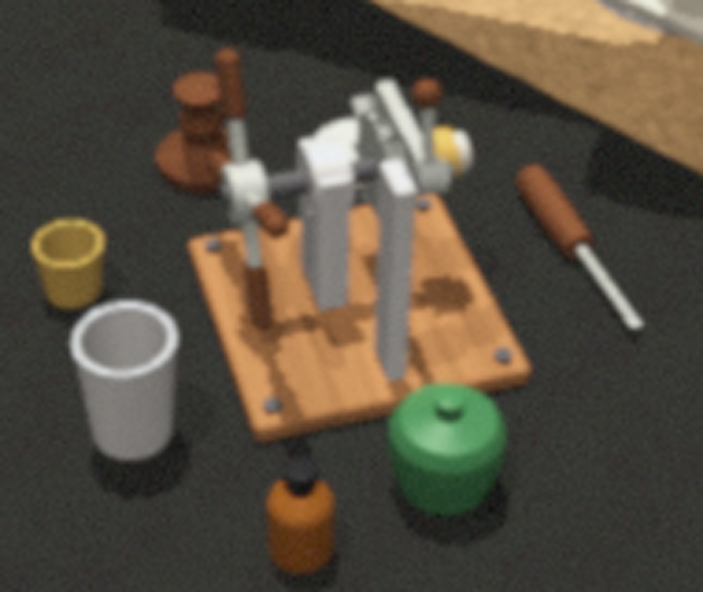

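Run:
```python
from h import *
d=np.load('pics/top0.npy');W=pts(d,bot.camera_params('top'))
img=cv2.imread('pics/top0.png');hsv=cv2.cvtColor(img,cv2.COLOR_BGR2HSV)
# rays on plane z=.016 for base colour
z=W[...,2];m=(abs(z-.016)<.006)&(hsv[...,1]>90);m[:170]=0;m[280:]=0;m[:,:215]=0;m[:,330:]=0
cv2.imwrite('pics/m.png',m*255)
p=W[m][:,:2];print(len(p),np.median(z[m]))
r=cv2.minAreaRect((p*1000).astype(np.float32));print(r);print(cv2.boxPoints(r))
# trimmed: component
n,l,s,c=cv2.connectedComponentsWithStats(m.astype(np.uint8));print(s[1:][s[1:,4]>20])
print('desk z',np.median(z[250:330,170:210]))
```

```text
3385 0.0149980084065362
((551.9237670898438, 77.12239074707031), (275.1390075683594, 264.1117858886719), 83.88983154296875)
[[405.9751  -45.60949]
 [668.58655 -73.72169]
 [697.87244 199.85428]
 [435.261   227.96646]]
[[ 246  180   44   53 1040]
 [ 314  209    9    7   27]
 [ 227  210   92   66 2289]]
desk z 8.602462689366597e-05[ WARN:0@0.678] global loadsave.cpp:1063 imwrite_ Unsupported depth image for selected encoder is fallbacked to CV_8U.
```

View pics/m.png

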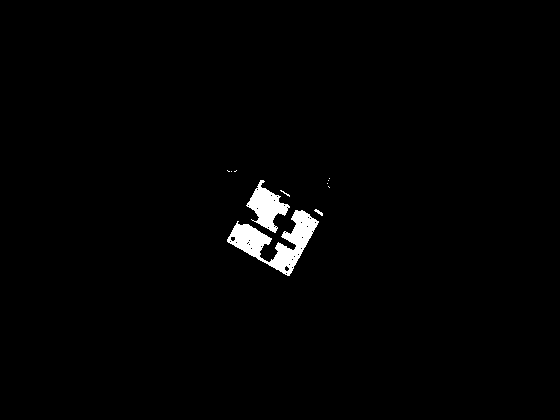

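Run:
```python
from h import *
d=np.load('pics/top0.npy');W=pts(d,bot.camera_params('top'))
img=cv2.imread('pics/top0.png');hsv=cv2.cvtColor(img,cv2.COLOR_BGR2HSV)
z=W[...,2];m=(abs(z-.016)<.006)&(hsv[...,1]>90);m[:180]=0;m[280:]=0;m[:,:227]=0;m[:,324:]=0
p=W[m][:,:2]
r=cv2.minAreaRect((p*1000).astype(np.float32));print(r);B=cv2.boxPoints(r);print(B)
c=np.array(r[0])/1000
# head +x in image: up-right => world +x,-y
e=B[np.argmax(B[:,0])]  # top corner
for i in range(4):
    v=B[(i+1)%4]-B[i]; print(v,np.degrees(np.arctan2(v[1],v[0])))
def show(c,th):
    ex=np.array([np.cos(th),np.sin(th)]);ey=np.array([-np.sin(th),np.cos(th)])
    q=W[...,:2]-c; return np.stack([q@ex,q@ey,z],-1)
ths=[np.arctan2(*(B[(i+1)%4]-B[i])[::-1]) for i in range(4)]
th=[t for t in ths if -1.2<t<-0.1];print(th)
H=show(c,th[0])
for u,v in [(245,218),(295,202),(262,185),(325,219),(310,206),(284,223),(268,253),(247,211),(265,229),(290,244)]:
    print(u,v,H[v,u].round(3),W[v,u].round(3))
```

```text
((541.868408203125, 75.7841796875), (189.89190673828125, 189.228515625), 59.819374084472656)
[[412.34763   41.27385 ]
 [575.9253   -53.856567]
 [671.38916  110.29451 ]
 [507.81152  205.42493 ]]
[163.57767 -95.13042] -30.18062
[ 95.46387 164.15108] 59.81938
[-163.57764   95.13042] 149.81937
[ -95.4639  -164.15108] -120.18061
[np.float32(-0.5267512)]
245 218 [-0.024  0.053  0.236] [0.548 0.134 0.236]
295 202 [ 0.069 -0.019  0.132] [0.592 0.024 0.132]
262 185 [0.081 0.083 0.017] [0.654 0.107 0.017]
325 219 [ 0.074 -0.103  0.083] [ 0.554 -0.051  0.083]
310 206 [ 0.069 -0.054  0.202] [ 0.574 -0.006  0.202]
284 223 [ 0.013 -0.021  0.142] [0.542 0.051 0.142]
268 253 [-0.066 -0.022  0.133] [0.474 0.09  0.133]
247 211 [-0.006  0.064  0.182] [0.568 0.134 0.182]
265 229 [-0.022  0.009  0.183] [0.527 0.094 0.183]
290 244 [-0.023 -0.057  0.134] [0.494 0.038 0.134]
```

```bash
cat >> h.py <<'E'
from scipy.spatial.transform import Rotation as R
th=-0.5268; ex=np.array([np.cos(th),np.sin(th),0]);ey=np.array([-np.sin(th),np.cos(th),0]);ez=np.array([0,0,1.])
O=np.append(np.array([.5419,.0758])-.0199*ey[:2],0)
def h2w(x,y,z): return O+np.array([x,y,z])@np.stack([ex,ey,ez])/1000
def w2h(p): return (np.asarray(p)-O)@np.stack([ex,ey,ez]).T*1000
Rg=np.stack([-ez,np.cross(-ez,ex)*-1,-ex],1)  # tool x down, z along -head x
Rg[:,1]=np.cross(Rg[:,2],Rg[:,0])
Rg2=np.stack([Rg[:,0],-Rg[:,1],-Rg[:,2]],1)
def cmd(*hp,flip=False,turn=True):
    o=bot.get_obs();r=R.from_quat(o['tool_rot']);G=R.from_matrix(Rg2 if flip else Rg)
    print('t',o['clock'].round(2),'tcp head',w2h(o['eef_pos']).round(1),'F head',(np.stack([ex,ey,ez])@o['ft_force']).round(2),'w',round(float(o['grip_width']),4),'j',o['joint_pos'].round(2))
    print('axes y,z in head',(np.stack([ex,ey,ez])@r.as_matrix()).round(3).tolist())
    print('turn',((r.inv()*G).as_rotvec()/.5).round(3))
    for p in hp: print(p,((r.inv().apply(h2w(*p)-o['eef_pos']))/.25).round(3))
E
python3 - <<'E'
from h import *
d=np.load('pics/top0.npy');W=w2h(pts(d,bot.camera_params('top')))
img=cv2.imread('pics/top0.png');hsv=cv2.cvtColor(img,cv2.COLOR_BGR2HSV)
k=W[(abs(W[...,0]+25)<25)&(abs(W[...,1]-73)<25)&(W[...,2]>222)&(W[...,2]<245)];print('knob',len(k),k.mean(0),k.max(0),k.min(0))
s=W[(abs(W[...,0]-70)<15)&(abs(W[...,1])<60)&(W[...,2]>165)&(W[...,2]<215)];print('spoke',len(s),s.mean(0),s.max(0),s.min(0))
cmd((-25,20,300),(-25,35,215));cmd(flip=True)
E
```

```text
knob 58 [-24.78052596  71.72595617 233.57152221] [-15.88781265  80.04376257 239.03945381] [-33.03107316  63.65092154 227.02058228]
spoke 85 [ 69.01285587 -31.84654943 189.23338031] [ 77.20548893 -17.5252893  202.83053894] [ 62.20143935 -45.49443987 165.43707633]Traceback (most recent call last):
  File "<stdin>", line 6, in <module>
  File "h.py", line 22, in cmd
    print('t',o['clock'].round(2),'tcp head',w2h(o['eef_pos']).round(1),'F head',(np.stack([ex,ey,ez])@o['ft_force']).round(2),'w',round(float(o['grip_width']),4),'j',o['joint_pos'].round(2))
              ^^^^^^^^^^^^^^^^
AttributeError: 'float' object has no attribute 'round'
```

Knob at head (-25, 72, ~229) agrees with the given value, and the spoke agrees with wheel ≈ 0.

```bash
sed -i "s/o\['clock'\].round(2)/round(float(o['clock']),2)/" h.py
python3 - <<'E'
from h import *
cmd((-25,20,300),(-25,35,215));cmd(flip=True)
E
```

```text
t 0.1 tcp head [ -12.1 -591.   230.5] F head [ 0.1  -0.61  0.22] w 0.0854 j [-1.1   0.24  0.    1.34 -0.    1.57]
axes y,z in head [[-0.002, 0.547, 0.837], [0.001, 0.837, -0.547], [-1.0, -0.0, -0.002]]
turn [ 5.127e+00 -1.000e-03  5.000e-03]
(-25, 20, 300) [-0.275  2.019 -1.38 ]
(-25, 35, 215) [ 0.065  2.069 -1.412]
t 0.1 tcp head [ -12.1 -591.   230.5] F head [ 0.1  -0.61  0.22] w 0.0854 j [-1.1   0.24  0.    1.34 -0.    1.57]
axes y,z in head [[-0.002, 0.547, 0.837], [0.001, 0.837, -0.547], [-1.0, -0.0, -0.002]]
turn [-1.156e+00 -4.000e-03 -1.000e-03]
```

>>> apply_moves(targets=[-0.2, 0.1, -0.07, -0.1, 0, 0, 0, -0.28, 0.25, -0.17, -0.25, 0, 0, 0, -0.28, 0.38, -0.26, -0.4, 0, 0, 0, -0.28, 0.5, -0.34, -0.55, 0, 0, 0, -0.28, 0.62, -0.42, -0.7, 0, 0, 0, -0.28, 0.74, -0.5, -0.85, 0, 0, 0, -0.28, 0.86, -0.58, -0.95, 0, 0, 0, -0.28, 0.95, -0.66, -1, 0, 0, 0, -0.28, 1, -0.7, -1, 0, 0, 0, -0.28, 1, -0.7, -1, 0, 0, 0])

```text
clock: 0.93
eef_pos: [0.3701, -0.1754, 0.301]
tool_rot: [0.209, 0.676, -0.209, 0.675]
ft_force: [-0.3, -1.0, 1.0]
grip_width: 0.0001
```

Run:
```python
from h import *
cmd((-25,20,300),(-25,35,215),flip=True)
```

```text
t 0.93 tcp head [ -22.3 -283.6  301. ] F head [ 0.27 -0.99  1.02] w 0.0001 j [-0.44  0.04 -0.05  1.48  0.    1.73]
axes y,z in head [[-0.001, 0.073, 0.997], [0.001, 0.997, -0.073], [-1.0, 0.001, -0.001]]
turn [-0.146 -0.002 -0.002]
(-25, 20, 300) [ 0.005  1.21  -0.099]
(-25, 35, 215) [ 0.345  1.27  -0.104]
```

>>> apply_moves(targets=[0, 0.12, -0.01, -0.1, 0, 0, 0, 0, 0.26, -0.02, -0.14, 0, 0, 0, 0, 0.4, -0.03, -0.146, 0, 0, 0, 0, 0.54, -0.04, -0.146, 0, 0, 0, 0, 0.68, -0.05, -0.146, 0, 0, 0, 0, 0.82, -0.07, -0.146, 0, 0, 0, 0, 0.95, -0.08, -0.146, 0, 0, 0, 0, 1, -0.08, -0.146, 0, 0, 0, 0, 1, -0.08, -0.146, 0, 0, 0])

```text
clock: 1.68
eef_pos: [0.4962, 0.0402, 0.3002]
tool_rot: [0.185, 0.683, -0.185, 0.682]
ft_force: [-0.2, -0.1, -0.4]
grip_width: -0.0
```

Run:
```python
from h import *
cmd((-25,30,300),(-25,30,215),(-25,50,215),(-25,76,215),flip=True)
```

```text
t 1.68 tcp head [-21.6 -33.8 300.2] F head [-0.12 -0.22 -0.37] w -0.0 j [ 0.08  0.22  0.15  1.51 -0.    2.18]
axes y,z in head [[-0.001, 0.002, 1.0], [-0.001, 1.0, -0.002], [-1.0, -0.001, -0.001]]
turn [-0.005 -0.002  0.001]
(-25, 30, 300) [ 0.001  0.255 -0.014]
(-25, 30, 215) [ 0.341  0.256 -0.014]
(-25, 50, 215) [ 0.341  0.336 -0.014]
(-25, 76, 215) [ 0.341  0.44  -0.014]
```

>>> apply_moves(targets=[0, 0.12, -0.014, 0, 0, 0, 0, 0, 0.25, -0.014, 0, 0, 0, 0, 0.12, 0.255, -0.014, 0, 0, 0, 0, 0.24, 0.255, -0.014, 0, 0, 0, 0, 0.34, 0.255, -0.014, 0, 0, 0, 0, 0.34, 0.255, -0.014, 0, 0, 0, 0, 0.34, 0.255, -0.014, 0, 0, 0, 0])

```text
clock: 2.27
eef_pos: [0.5231, 0.0938, 0.2153]
tool_rot: [0.186, 0.683, -0.187, 0.681]
ft_force: [0.2, 0.1, 1.0]
grip_width: 0.0002
```

```bash
cat > look.py <<'E'
from h import *
import sys
n=sys.argv[1]
a,_=grab('top','t'+n);b,_=grab('scene','s'+n)
a=cv2.resize(a[165:285,215:345,::-1],(400,370),interpolation=2);b=cv2.resize(b[165:285,250:380,::-1],(400,370),interpolation=2)
cv2.imwrite('pics/b'+n+'.png',np.hstack([a,b]))
cmd(flip=True)
E
python3 look.py 1
```

```text
t 2.37 tcp head [-23.8  27.8 218.2] F head [0.28 0.21 0.29] w -0.0002 j [ 0.18  0.31  0.07  1.32 -0.    2.28]
axes y,z in head [[0.002, 0.007, 1.0], [0.001, 1.0, -0.007], [-1.0, 0.001, 0.002]]
turn [-0.014  0.004 -0.003]
```

View pics/b1.png

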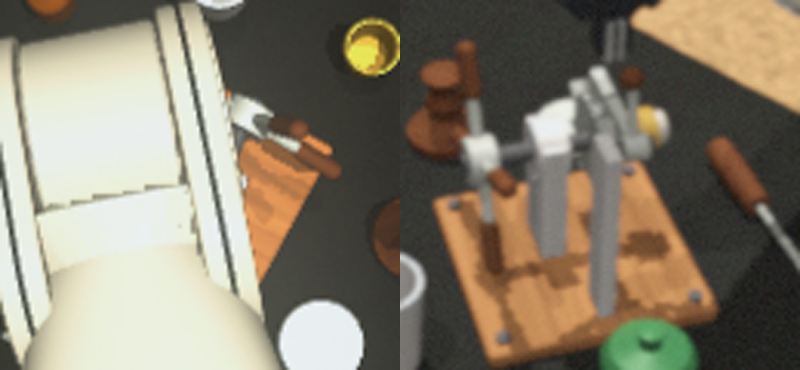

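>>> apply_moves(targets=[0.008, 0.03, 0, 0, 0, 0, 0, 0.008, 0.06, 0, 0, 0, 0, 0, 0.008, 0.08, 0, 0, 0, 0, 0, 0.008, 0.1, 0, 0, 0, 0, 0, 0.008, 0.12, 0, 0, 0, 0, 0, 0.008, 0.14, 0, 0, 0, 0, 0, 0.008, 0.155, 0, 0, 0, 0, 0, 0.008, 0.17, 0, 0, 0, 0, 0, 0.008, 0.18, 0, 0, 0, 0, 0, 0.008, 0.18, 0, 0, 0, 0, 0, 0.008, 0.18, 0, 0, 0, 0, 0])

```text
clock: 3.28
eef_pos: [0.5474, 0.1349, 0.2141]
tool_rot: [0.186, 0.682, -0.186, 0.682]
ft_force: [0.0, 0.6, -0.8]
grip_width: -0.0001
```

```bash
python3 look.py 2
```

```text
t 3.38 tcp head [-24.9  73.4 214.2] F head [-0.02 -0.78 -0.23] w -0.0001 j [0.24 0.37 0.15 1.34 0.   2.34]
axes y,z in head [[-0.0, 0.005, 1.0], [0.0, 1.0, -0.005], [-1.0, 0.0, -0.0]]
turn [-0.01  -0.001 -0.001]
```

View pics/b2.png

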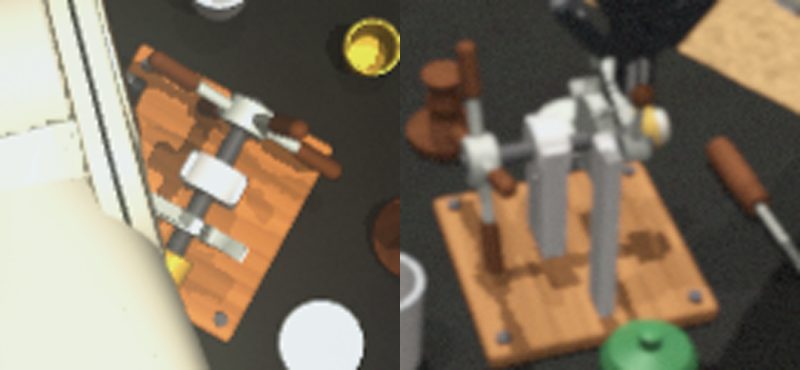

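>>> apply_moves(targets=[0, 0.008, 0, 0, 0, 0, 0, 0, 0.014, 0, 0, 0, 0, 0, 0, 0.014, 0, 0, 0, 0, 0, 0, 0.014, 0, 0, 0, 0, 0])

```text
clock: 3.72
eef_pos: [0.5489, 0.1373, 0.2142]
tool_rot: [0.186, 0.682, -0.186, 0.682]
ft_force: [-0.6, -0.8, -0.8]
grip_width: -0.0001
```

Run:
```python
from h import *
cmd(flip=True)
```

```text
t 3.72 tcp head [-24.9  76.6 214.2] F head [-0.14 -1.05 -0.8 ] w -0.0001 j [ 0.25  0.38  0.15  1.35 -0.    2.35]
axes y,z in head [[-0.0, 0.005, 1.0], [-0.0, 1.0, -0.005], [-1.0, -0.0, -0.0]]
turn [-0.01  -0.     0.001]
```

>>> apply_moves(targets=[0, -0.08, 0, 0, 0, 0, 0, -0.1, -0.12, 0, 0, 0, 0, 0, -0.22, -0.15, 0, 0, 0, 0, 0, -0.34, -0.2, 0.05, 0, 0, 0, 0, -0.34, -0.3, 0.12, 0, 0, 0, 0, -0.34, -0.4, 0.2, 0, 0, 0, 0, -0.34, -0.5, 0.28, 0, 0, 0, 0, -0.34, -0.58, 0.35, 0, 0, 0, 0, -0.34, -0.61, 0.38, 0, 0, 0, 0, -0.34, -0.61, 0.38, 0, 0, 0, 0])

```text
clock: 4.55
eef_pos: [0.5541, -0.0443, 0.2992]
tool_rot: [0.187, 0.682, -0.187, 0.682]
ft_force: [0.3, 0.2, 0.4]
grip_width: 0.0003
```

```bash
python3 look.py 3
```

```text
t 4.65 tcp head [ 69.2 -75.9 299.2] F head [ 0.32 -0.15  0.56] w 0.0001 j [-0.08  0.34  0.31  1.55  0.    2.03]
axes y,z in head [[-0.001, 0.006, 1.0], [0.001, 1.0, -0.006], [-1.0, 0.001, -0.001]]
turn [-0.011 -0.001 -0.002]
```

View pics/b3.png

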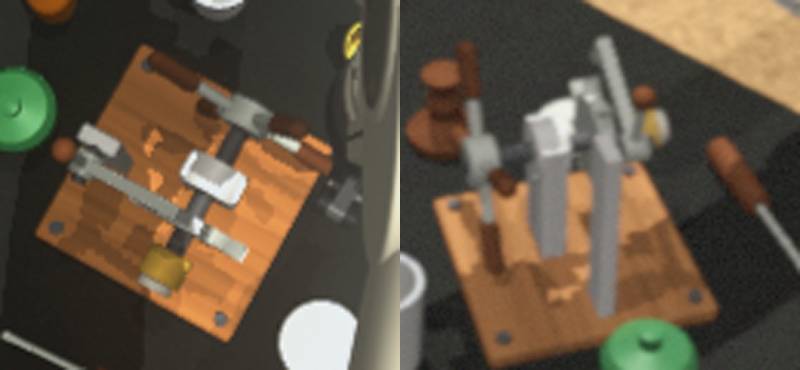

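```bash
cat > meas.py <<'E'
from h import *
import sys
d=np.load('pics/t%s.npy'%sys.argv[1]);W=w2h(pts(d,bot.camera_params('top')))
k=W[(abs(W[...,0]+25)<14)&(abs(W[...,1]-85)<30)&(W[...,2]>222)&(W[...,2]<245)]
ky=(k[:,1].max()+k[:,1].min())/2;print('knob',len(k),k.mean(0).round(1),'pawl~',(.225+np.arcsin(np.clip((ky-85)/55,-1,1))).round(3))
s=W[(abs(W[...,0]-69)<9)&(abs(W[...,1])<60)&(W[...,2]>150)&(W[...,2]<215)]
if len(s)>5:
    q=s[:,1:]-[0,115]; r=np.hypot(*q.T); a=np.arctan2(q[:,0],q[:,1]); print('spoke',len(s),'r',r.max().round(1),'angle med(from up)',np.median(a[r>60]).round(3),'wheel~',(np.median(a[r>60])+.3927).round(3))
E
python3 meas.py 0; python3 meas.py 3
```

```text
knob 54 [-25.   96.2 233.5] pawl~ 0.443
spoke 102 r 97.8 angle med(from up) -0.393 wheel~ -0.001Traceback (most recent call last):
  File "meas.py", line 3, in <module>
    d=np.load('pics/t%s.npy'%sys.argv[1]);W=w2h(pts(d,bot.camera_params('top')))
    fid = stack.enter_context(open(os.fspath(file), "rb"))
                              ~~~~^^^^^^^^^^^^^^^^^^^^^^^
FileNotFoundError: [Errno 2] No such file or directory: 'pics/t0.npy'
```

>>> apply_moves(targets=[0.1, 0, 0.003, 0, 0, 0, 0, 0.22, 0, 0.003, 0, 0, 0, 0, 0.34, 0, 0.003, 0, 0, 0, 0, 0.46, 0, 0.003, 0, 0, 0, 0, 0.508, 0, 0.003, 0, 0, 0, 0, 0.508, 0.04, 0.003, 0, 0, 0, 0, 0.508, 0.07, 0.003, 0, 0, 0, 0, 0.508, 0.1, 0.003, 0, 0, 0, 0, 0.508, 0.13, 0.003, 0, 0, 0, 0, 0.508, 0.16, 0.003, 0, 0, 0, 0, 0.508, 0.18, 0.003, 0, 0, 0, 0, 0.508, 0.18, 0.003, 0, 0, 0, 0])

```text
clock: 5.65
eef_pos: [0.5783, -0.0023, 0.1731]
tool_rot: [0.186, 0.682, -0.185, 0.683]
ft_force: [0.7, -0.4, -0.3]
grip_width: 0.0004
```

```bash
python3 look.py 4; python3 meas.py 4
```

```text
t 5.75 tcp head [ 70.4 -30.5 172.4] F head [0.06 0.09 0.15] w 0.0001 j [-0.01  0.42  0.11  1.26  0.    2.1 ]
axes y,z in head [[0.0, 0.005, 1.0], [0.001, 1.0, -0.005], [-1.0, 0.001, 0.0]]
turn [-0.009  0.    -0.002]
knob 54 [-25.   96.1 233.9] pawl~ 0.435
```

View pics/b4.png

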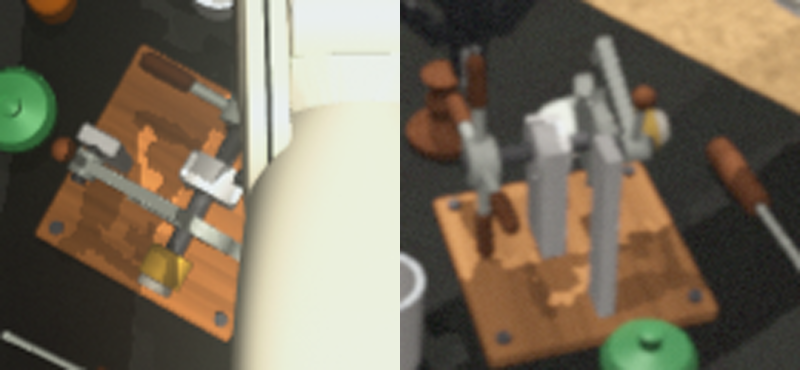

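>>> apply_moves(targets=[0, 0.02, 0, 0, 0, 0, 0, 0, 0.04, 0, 0, 0, 0, 0, 0, 0.06, 0, 0, 0, 0, 0, 0, 0.08, 0, 0, 0, 0, 0, 0, 0.1, 0, 0, 0, 0, 0, 0, 0.11, 0, 0, 0, 0, 0, 0, 0.11, 0, 0, 0, 0, 0])

```text
clock: 6.33
eef_pos: [0.5913, 0.0207, 0.172]
tool_rot: [0.186, 0.682, -0.185, 0.682]
ft_force: [-0.3, -1.4, 0.3]
grip_width: -0.0001
```

```bash
python3 look.py 5; python3 meas.py 5
```

```text
t 6.43 tcp head [ 70.5  -3.1 172.1] F head [-0.14  0.51  0.71] w -0.0002 j [0.03 0.45 0.15 1.27 0.   2.14]
axes y,z in head [[-0.0, 0.005, 1.0], [0.001, 1.0, -0.005], [-1.0, 0.001, -0.0]]
turn [-0.009 -0.    -0.002]
knob 54 [-25.   96.2 233.6] pawl~ 0.44
```

View pics/b5.png

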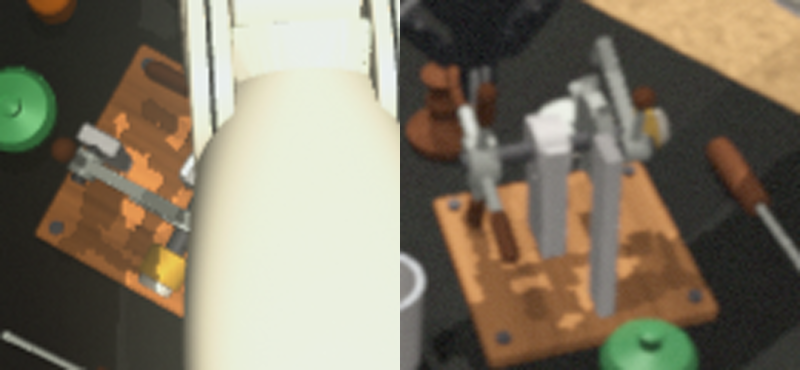

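>>> apply_moves(targets=[0, -0.06, 0, 0, 0, 0, 0, 0, -0.1, 0, 0, 0, 0, 0, -0.12, -0.14, 0, 0, 0, 0, 0, -0.26, -0.2, 0, 0, 0, 0, 0, -0.4, -0.3, 0, 0, 0, 0, 0, -0.51, -0.4, 0, 0, 0, 0, 0, -0.51, -0.4, 0, 0, 0, 0, 0])

```text
clock: 7.02
eef_pos: [0.5404, -0.0705, 0.3073]
tool_rot: [0.188, 0.678, -0.187, 0.686]
ft_force: [0.1, 1.3, 0.6]
grip_width: 0.0001
```

```bash
python3 look.py 6; python3 meas.py 6
```

```text
t 7.12 tcp head [  70.7 -105.2  301.7] F head [-0.38 -0.59 -0.58] w -0.0 j [-0.13  0.31  0.28  1.54  0.    1.98]
axes y,z in head [[0.004, 0.008, 1.0], [0.002, 1.0, -0.008], [-1.0, 0.002, 0.004]]
turn [-0.016  0.008 -0.004]
knob 54 [-25.   96.1 233.9] pawl~ 0.441
spoke 78 r 95.8 angle med(from up) 0.226 wheel~ 0.619
```

View pics/b6.png

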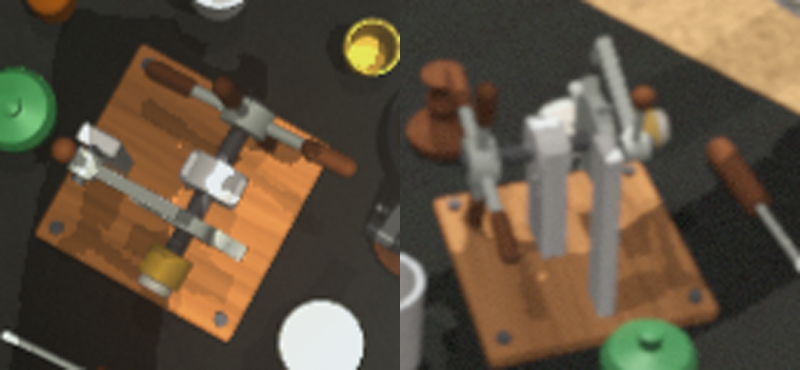

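>>> apply_moves(targets=[0.03, 0.1, 0, 0, 0, 0, 0, 0.08, 0.2, 0, 0, 0, 0, 0, 0.2, 0.25, 0, 0, 0, 0, 0, 0.32, 0.25, 0, 0, 0, 0, 0, 0.44, 0.25, 0, 0, 0, 0, 0, 0.51, 0.25, 0, 0, 0, 0, 0, 0.51, 0.25, 0, 0, 0, 0, 0, 0.51, 0.25, 0, 0, 0, 0, 0])

```text
clock: 7.78
eef_pos: [0.5701, -0.012, 0.1699]
tool_rot: [0.185, 0.684, -0.186, 0.68]
ft_force: [0.2, 0.1, 0.1]
grip_width: 0.0001
```

Run:
```python
from h import *
cmd((70,3,172),flip=True)
```

```text
t 7.78 tcp head [ 68.5 -41.8 169.9] F head [0.13 0.23 0.09] w 0.0001 j [-0.02  0.42  0.09  1.25  0.    2.08]
axes y,z in head [[-0.005, 0.005, 1.0], [-0.002, 1.0, -0.005], [-1.0, -0.002, -0.005]]
turn [-0.009 -0.01   0.005]
(70, 3, 172) [-0.009  0.179  0.005]
```

>>> apply_moves(targets=[0, 0.05, 0, 0, 0, 0, 0, 0, 0.1, 0, 0, 0, 0, 0, 0, 0.13, 0, 0, 0, 0, 0, 0, 0.15, 0, 0, 0, 0, 0, 0, 0.165, 0, 0, 0, 0, 0, 0, 0.175, 0, 0, 0, 0, 0, 0, 0.175, 0, 0, 0, 0, 0, 0, 0.175, 0, 0, 0, 0, 0])

```text
clock: 8.45
eef_pos: [0.5942, 0.0255, 0.1724]
tool_rot: [0.186, 0.682, -0.186, 0.682]
ft_force: [-0.7, -0.2, -0.8]
grip_width: 0.0004
```

>>> apply_moves(targets=[0, -0.06, 0, 0, 0, 0, 0, 0, -0.12, 0, 0, 0, 0, 0, -0.1, -0.16, 0, 0, 0, 0, 0, -0.22, -0.2, 0, 0, 0, 0, 0, -0.34, -0.3, 0, 0, 0, 0, 0, -0.46, -0.4, 0, 0, 0, 0, 0, -0.51, -0.43, 0, 0, 0, 0, 0, -0.51, -0.43, 0, 0, 0, 0, 0])

```text
clock: 9.12
eef_pos: [0.5394, -0.0704, 0.3045]
tool_rot: [0.188, 0.679, -0.187, 0.685]
ft_force: [0.3, -1.0, -0.1]
grip_width: 0.0001
```

```bash
python3 look.py 7; python3 meas.py 7
```

```text
t 9.22 tcp head [  70.  -106.2  300. ] F head [-0.76  0.11  1.09] w 0.0001 j [-0.13  0.31  0.28  1.54  0.    1.98]
axes y,z in head [[0.001, 0.007, 1.0], [0.001, 1.0, -0.007], [-1.0, 0.001, 0.001]]
turn [-0.015  0.001 -0.002]
knob 53 [-25.2  96.1 234. ] pawl~ 0.438
spoke 89 r 96.6 angle med(from up) 0.301 wheel~ 0.694
```

>>> apply_moves(targets=[0, 0.1, -0.04, 0, 0, 0, 0, 0, 0.23, -0.1, 0, 0, 0, 0, 0, 0.36, -0.16, 0, 0, 0, 0, 0, 0.49, -0.22, 0, 0, 0, 0, 0, 0.62, -0.28, 0, 0, 0, 0, 0, 0.75, -0.33, 0, 0, 0, 0, 0, 0.87, -0.37, 0, 0, 0, 0, 0, 0.95, -0.38, 0, 0, 0, 0, 0, 0.95, -0.38, 0, 0, 0, 0, 0, 0.95, -0.38, 0, 0, 0, 0])

```text
clock: 10.05
eef_pos: [0.5772, 0.187, 0.2967]
tool_rot: [0.184, 0.684, -0.186, 0.681]
ft_force: [-0.3, -1.5, -1.2]
grip_width: 0.0004
```

Run:
```python
from h import *
cmd((-25,132,215),flip=True)
```

```text
t 10.05 tcp head [-25.4 133.8 296.7] F head [ 0.48 -1.45 -1.21] w 0.0004 j [ 0.31  0.46  0.48  1.6  -0.    2.41]
axes y,z in head [[-0.003, 0.002, 1.0], [-0.004, 1.0, -0.002], [-1.0, -0.004, -0.003]]
turn [-0.004 -0.007  0.008]
(-25, 132, 215) [ 0.327 -0.006  0.003]
```

>>> apply_moves(targets=[0.12, 0, 0, 0, 0, 0, 0, 0.24, 0, 0, 0, 0, 0, 0, 0.335, 0, 0, 0, 0, 0, 0, 0.335, -0.03, 0, 0, 0, 0, 0, 0.335, -0.06, 0, 0, 0, 0, 0, 0.335, -0.08, 0, 0, 0, 0, 0, 0.335, -0.1, 0, 0, 0, 0, 0, 0.335, -0.12, 0, 0, 0, 0, 0, 0.335, -0.135, 0, 0, 0, 0, 0, 0.335, -0.15, 0, 0, 0, 0, 0, 0.335, -0.155, 0, 0, 0, 0, 0, 0.335, -0.155, 0, 0, 0, 0, 0])

```text
clock: 11.05
eef_pos: [0.5585, 0.1517, 0.2165]
tool_rot: [0.186, 0.682, -0.186, 0.682]
ft_force: [-0.3, 0.6, 0.2]
grip_width: -0.0001
```

```bash
python3 look.py 8; python3 meas.py 8
```

```text
t 11.15 tcp head [-24.1  94.  215.9] F head [0.51 1.48 0.03] w -0.0001 j [ 0.27  0.4   0.2   1.36 -0.    2.37]
axes y,z in head [[-0.0, 0.005, 1.0], [-0.001, 1.0, -0.005], [-1.0, -0.001, -0.0]]
turn [-0.011 -0.001  0.001]Traceback (most recent call last):
  File "meas.py", line 5, in <module>
    ky=(k[:,1].max()+k[:,1].min())/2;print('knob',len(k),k.mean(0).round(1),'pawl~',(.225+np.arcsin(np.clip((ky-85)/55,-1,1))).round(3))
        ~~~~~~~~~~^^
    return umr_maximum(a, axis, None, out, keepdims, initial, where)
ValueError: zero-size array to reduction operation maximum which has no identity
```

View pics/b8.png

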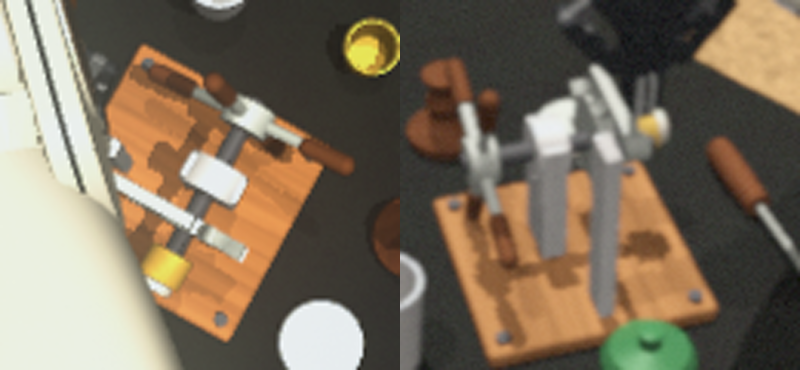

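>>> apply_moves(targets=[0, -0.006, 0, 0, 0, 0, 0, 0, -0.01, 0, 0, 0, 0, 0, 0, -0.01, 0, 0, 0, 0, 0, 0, -0.01, 0, 0, 0, 0, 0])

```text
clock: 11.48
eef_pos: [0.5572, 0.1501, 0.2158]
tool_rot: [0.186, 0.682, -0.186, 0.682]
ft_force: [0.9, 0.5, 0.0]
grip_width: -0.0004
```

Run:
```python
from h import *
cmd(flip=True)
```

```text
t 11.48 tcp head [-24.1  91.8 215.8] F head [0.52 0.91 0.  ] w -0.0004 j [0.26 0.4  0.19 1.36 0.   2.37]
axes y,z in head [[-0.0, 0.005, 1.0], [-0.0, 1.0, -0.005], [-1.0, -0.0, -0.0]]
turn [-0.01  -0.001  0.   ]
```

Not yet against the stop (force ~1 N); a little further.

>>> apply_moves(targets=[0, -0.005, 0, 0, 0, 0, 0, 0, -0.01, 0, 0, 0, 0, 0, 0, -0.01, 0, 0, 0, 0, 0, 0, -0.01, 0, 0, 0, 0, 0])

```text
clock: 11.82
eef_pos: [0.557, 0.1498, 0.216]
tool_rot: [0.187, 0.682, -0.184, 0.683]
ft_force: [4.5, 6.7, -3.7]
grip_width: -0.0004
```

Run:
```python
from h import *
cmd(flip=True)
```

```text
t 11.82 tcp head [-24.1  91.4 216. ] F head [ 0.49  8.08 -3.69] w -0.0004 j [0.26 0.4  0.19 1.36 0.   2.36]
axes y,z in head [[-0.0, 0.004, 1.0], [0.004, 1.0, -0.004], [-1.0, 0.004, -0.0]]
turn [-0.008 -0.001 -0.009]
```

>>> apply_moves(targets=[0, 0.08, 0, 0, 0, 0, 0, 0, 0.16, 0, 0, 0, 0, 0, -0.12, 0.16, 0, 0, 0, 0, 0, -0.24, 0.16, 0, 0, 0, 0, 0, -0.36, 0.16, 0, 0, 0, 0, 0, -0.42, 0.1, 0, 0, 0, 0, 0, -0.42, 0, 0, 0, 0, 0, 0, -0.42, -0.13, 0, 0, 0, 0, 0, -0.42, -0.28, 0, 0, 0, 0, 0, -0.42, -0.43, 0, 0, 0, 0, 0, -0.42, -0.58, 0, 0, 0, 0, 0, -0.42, -0.73, 0, 0, 0, 0, 0])

```text
clock: 12.82
eef_pos: [0.4618, -0.011, 0.321]
tool_rot: [0.185, 0.682, -0.186, 0.682]
ft_force: [0.7, -0.8, 1.3]
grip_width: -0.0002
```

```bash
python3 look.py 9; python3 meas.py 9
```

```text
t 12.92 tcp head [-25.6 -98.1 321.9] F head [ 0.15  0.67 -0.2 ] w 0.0002 j [-0.03  0.14  0.11  1.55 -0.    2.08]
axes y,z in head [[0.0, 0.011, 1.0], [-0.002, 1.0, -0.011], [-1.0, -0.002, 0.0]]
turn [-0.022  0.001  0.004]
knob 56 [-24.6  71.8 233.5] pawl~ -0.015
spoke 90 r 97.5 angle med(from up) 0.302 wheel~ 0.695
```

View pics/b9.png

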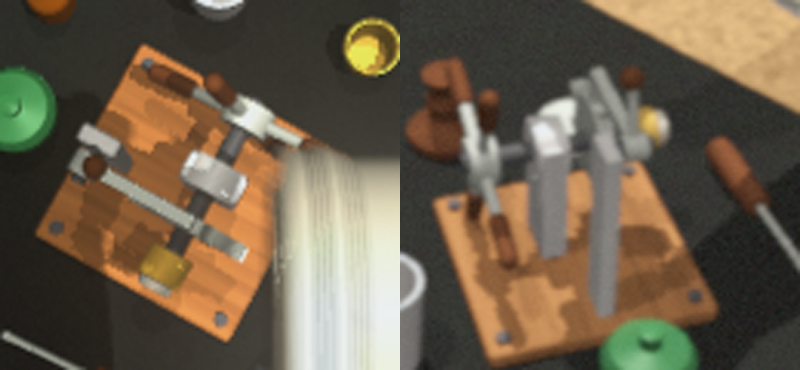

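>>> apply_moves(targets=[0, 0, 0, 0, 0, 0, 0, 0, 0, 0, 0, 0, 0, 0, 0, 0, 0, 0, 0, 0, 0, 0, 0, 0, 0, 0, 0, 0])

```text
clock: 13.25
eef_pos: [0.4639, -0.0085, 0.3207]
tool_rot: [0.185, 0.683, -0.185, 0.682]
ft_force: [-0.6, -0.3, -0.7]
grip_width: -0.0001
```

```bash
python3 -c "
from h import *
print(bot.job_done())"
```

```text
the job is handed in; nothing more can be done
None
```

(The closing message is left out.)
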